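# Take a coil temperature through the guard window

### The arm

A 6-joint arm with a two-finger parallel gripper is mounted at the origin on the work surface. World frame = base frame: x ahead of the robot, y to its left, z up, the work surface at z = 0. Lengths are in m, angles in rad, forces in N, time in s.
With the tool pointing down it reaches from about 0.3 to 0.875 m from the base axis. Payload 6.4 kg.
Tool frame: the origin (TCP) lies at the very end of the fingers, on their centre line; the grasp point (between the pads) lies 19 mm behind it; z points along the fingers, y is the direction in which the jaws open and shut (so a half turn about z gives the same grasp; the last joint's range is limited). The gripper opens to 85 mm and grips with 20 to 120 N. Pads are 22 mm wide; open, the fingers measure 114 mm over their backs; the gripper's body (76 mm by 85 mm) begins 54 mm behind the grasp point. The pads swing forward as they close: fully open they stand 13 mm farther back than shut.
Start: joints at [-1.463, 0.181, 1.607, -0, 1.354, -0.206], TCP at [0.178, -0.547, 0.231] pointing down, gripper open.
Joint ranges: [-2.99, 2.99], [-0.89, 2.07], [0.3, 2.58], [-1.14, 4.28], [0, 2.63], [-3.12, 3.12]. Speed limits (rad/s): [2.57, 2.57, 3.01, 3.14, 3.14, 3.14].

### API

Orientations are given as a rotation vector (axis times angle).
In Python, from bench import ctrl gives the robot as it stands. Calls block until the motion is done:
- ctrl.move_ptp(position, orientation): joint-space move of the TCP to a pose.
- ctrl.line_to(position, attitude=None, max_speed=0.15, guard=None): straight line of the TCP; attitude=None keeps the orientation; max_speed is the mean speed in m/s. With guard (N) it stops when the force on the tool has changed by that much, and returns True; else False.
- ctrl.move_j(angles): joint-space move.
- ctrl.grip(opening, newtons=None): finger opening in m; newtons is the grip in N (None keeps the last); returns when the fingers have stopped.
- ctrl.wait(seconds).
- ctrl.ik(position, orientation): joint angles nearest the present ones, or None.
- ctrl.sense(): the state.
- ctrl.snapshot(name): name is "scene" or "top" or "wrist"; returns a dict with "image" (480x640x3 uint8, red, green, blue), "depth" (480x640 float32, m along the optical axis (not along the pixel's ray), 0 where there is no reading), "fov_y" (degrees; the focal length in pixels is half the picture's height over the tangent of half this angle, whatever the lens; pixels are square), "cx", "cy" (the principal point, pixels), "eye" and "rotation" of the camera in the world. Camera axes: x right, y up, looking along -z (the intrinsics and any distortion apply to the point x, -y, -z); pixel columns grow to the right and rows downward; lengths in m; the calibration is good to about 2 mm. A picture is of the moment at which its call begins.
A pose or a line that the arm cannot do raises ctrl.Unreachable and nothing moves.
- ctrl.job_done(): hands the job in, once; it reports no verdict.
The state is a dict: "time_s": time; "q": joint angles; "joint_velocities": joint speeds; "effort": joint torques, N m; "tcp_pos": TCP position; "orientation": TCP orientation; "wrist_force": force on the tool from outside, world axes, zero at the start; "ft_torque": the same for the moment, N m; "grip_width": finger opening in m.
Only numpy, scipy, OpenCV 4.12 (cv2) and the standard library are available. Lean on these libraries where they do the work, as an engineer would, in place of code of your own. Each camera call takes 0.05 s, during which the arm holds its last target. There are 200 camera calls.

### The job

Pull the black knob on the guard straight up until the shutter is fully open, then draw the thermometer wand out of its dock by the neck, lay it flat on the rubber mat, let go, and take it again by its thick handle. Holding it level by the handle, pass its nose through the open window and hold it still for two seconds, square on, aimed at the middle of the round white sticker on the transformer's coil with the lens about 60 mm from the sticker, without the wand touching the transformer. Then lay the wand flat on the mat again, underside down, let go of it, push the knob fully down home, and leave the other things on the bench where they are.

Things in the scene. Friction and masses are not known exactly. Their poses are not given: they have to be found in the camera images.
- wand: Stick-shaped thermometer, 180 mm long, loose. Origin: mid-length, on the underside; x runs towards the lens, z up. Black handle 95 x 30 wide x 28 high (x -90 to 5 mm); grey neck 20 wide x 20 high (x 5 to 70 mm, underside at 4 mm); grey nose block 30 wide x 28 high (x 70 to 90 mm). At the start the handle is inside the dock, neck and nose stick out.
- wand_lens (a point): The lens: centre of the wand's nose end, 90 mm ahead of and 14 mm above the wand's origin. It looks along the wand's x axis.
- wand_handle (a point): Centre of the wand's handle (x = -42.5 mm, 14 mm above the underside).
- wand_neck (a point): Centre of the wand's neck (x = +37 mm, 14 mm above the underside).
- dock: Grey sleeve fixed on the bench, 104 long x 52 wide x 45 high, closed at the top and rear, open mouth at its +x end. Origin: under its centre; x points out of the mouth. Inside 38 wide, from 6 to 40 mm above the bench. The wand must be drawn out along +x by about 105 mm.
- mat: Black rubber mat fixed on the bench, 180 (x) x 240 (y) x 3 mm thick. Origin: middle of its underside (its top is at 3 mm).
- guard: Grey upright guard sheet fixed on the bench, 190 wide (x) x 118 high x 5 thick. Origin: foot of the middle of its front face; y points through the sheet towards the transformer, the front faces -y. Its window is 90 wide x 64 high, from 40 to 104 mm above the bench. Rails stand 14 mm in front of it.
- window (a point): Middle of the guard's window, in its front face, 72 mm above the bench.
- shutter (a joint): Travel of the aluminium shutter plate that slides up and down over the window: 0 = fully down (window shut), 0.070 m = fully up (open). Stiff: takes 5 to 8 N and stays where it is left.
- knob (a point): Middle of the black round knob on top of the shutter's rod, 34 mm in diameter, 30 mm high (this point is 14 mm below its top, and 166 mm above the bench when shut). It moves with the shutter.
- transformer: Transformer fixed on the bench behind the guard: dark core 140 wide x 140 high with a copper-coloured coil in the middle. Origin: on the bench under the sticker's face, about 115 mm behind the guard's front face; y points from the sticker into the transformer.
- spot (a point): Centre of the round white sticker, 30 mm in diameter, on the front of the coil, 72 mm above the bench; it faces the transformer's -y, towards the window.
- spray_can: Bystander: grey can, 60 mm across, 170 mm high, standing. Origin: under its centre.
- tape_roll: Bystander: black roll of tape, 84 mm across, 22 mm high. Origin: under its centre.
- screwdriver: Bystander: screwdriver 190 mm long, lying.
- duct: Bystander: grey slotted duct piece, 150 x 36 x 40 mm high. Origin: under its centre, x along it.
- contactor: Bystander: black contactor block, 75 x 45 x 71 mm high. Origin: under its centre.
- mug: Bystander: white mug, 76 mm across, 90 mm high. Origin: under its centre.
- drill: Bystander: cordless drill standing on its battery, about 210 mm high. Origin: under its battery.
Mind the look-alikes: they are no part of the job. What is shaped like the transformer but green is not meant.

How it is judged:
On the way, in this order (a step that is already met when the one before it is completed fails the run):
1. the shutter is fully open (up at least 62 of its 70 mm) (value of joint shutter above 0.062 m), for 0.2 s.
2. the wand lies flat on the mat, underside down (its middle over the mat), let go of (x of wand in the frame of mat between -0.09 and 0.09 m and y of wand in the frame of mat between -0.12 and 0.12 m and z of wand in the frame of mat between -0.003 and 0.01 m and angle between wand's own z axis and vertical below 0.15 rad and contact force between wand and the fingers below 0.1 N and linear speed of wand below 0.02 m/s), for 0.2 s.
3. for 1.8 s: held by the handle (tool within 60 mm of its centre), still, square to the sticker within 0.2 rad, sighting within 14 mm of its centre, lens 40 to 80 mm from it (x of spot in the frame of wand_lens between 0.04 and 0.08 m and y of spot in the frame of wand_lens between -0.014 and 0.014 m and z of spot in the frame of wand_lens between -0.014 and 0.014 m and angle between the x axis of wand and the y axis of transformer, either way round below 0.2 rad and distance between the grasp point and wand_handle below 0.06 m and linear speed of wand below 0.02 m/s and angular speed of wand below 0.2 rad/s), for 1.8 s.
At the end, for the whole second after the job is handed in: The wand lies at rest on the mat, underside down within 0.15 rad, its middle over the mat, released; the shutter is down home within 6 mm (all of step 2 and value of joint shutter below 0.006 m); the robot touches nothing.
It fails at once if the wand presses on the transformer with more than 1 N (contact force between wand and transformer above 1 N).
It fails at once if a bystander is moved by more than 30 mm (distance of any of spray_can, tape_roll, screwdriver, duct, contactor, mug, drill from where it was at the start of the episode above 0.03 m).
It also fails if it takes over 69 s, if anything falls off the work surface, if the arm or the gripper's body presses on something with over 40 N, if the wrist force passes 120 N, or if a joint passes its speed limit or range.

## Working session

There is one attempt and no reset: what is moved stays moved. The work goes in short steps, each a Python script; the robot and the scene stay as the last script left them, time stands still between calls to the robot, and variables do not carry over. Pictures are saved under pics/ and viewed, about 8 in all and at most 12, crops included, and the job is handed in when it is done.

```bash
ls; mkdir -p pics
cat > h.py <<'E'
import numpy as np, cv2
from bench import ctrl
from scipy.spatial.transform import Rotation as R
def snap(n,f=None):
    s=ctrl.snapshot(n)
    if f: cv2.imwrite('pics/'+f,cv2.cvtColor(s['image'],cv2.COLOR_RGB2BGR))
    return s
def foc(s): return 240/np.tan(np.radians(s['fov_y'])/2)
def cloud(s):
    f=foc(s);v,u=np.mgrid[:480,:640];d=s['depth']
    p=np.stack([(u-s['cx'])/f*d,-(v-s['cy'])/f*d,-d],-1)
    return p@np.array(s['rotation']).T+np.array(s['eye'])
def ray(s,u,v,z):
    f=foc(s);d=np.array(s['rotation'])@np.array([(u-s['cx'])/f,-(v-s['cy'])/f,-1]);e=np.array(s['eye'])
    return e+d*(z-e[2])/d[2]
E
python3 - <<'E'
from h import *
for n in('scene','top'):
    s=snap(n,n+'0.png'); print({k:v for k,v in s.items() if k not in('image','depth')}, (s['depth']>0).mean())
    np.savez(n+'0.npz',**{k:v for k,v in s.items()})
print(ctrl.sense())
E
```

```text
pics
{'fov_y': 56.41300474664378, 'cx': 317.8239343541025, 'cy': 245.63521750172103, 'eye': array([ 0.98723296, -0.76458497,  0.83737909]), 'rotation': array([0.86160078, 0.24847961, 0.49040925])} 0.996083984375
{'fov_y': 52.674078610010845, 'cx': 322.928086628935, 'cy': 239.21524515826775, 'eye': array([ 0.41720238, -0.04121547,  1.53390806]), 'rotation': array([ 0.0624635 , -0.0507736 , -1.57105017])} 0.9958756510416666
{'time_s': 0.1, 'q': array([-1.46327916e+00,  1.81485577e-01,  1.60787652e+00,  2.64270457e-05,
        1.35380139e+00, -2.06253152e-01]), 'joint_velocities': array([ 0.00203472, -0.0019582 , -0.00227433,  0.00165968,  0.00073873,
        0.00072277]), 'effort': array([ 5.85152065e-05, -4.45880878e+01, -3.52237916e+01, -2.21320047e-04,
        4.14946597e-03,  1.52863851e-05]), 'tcp_pos': array([ 0.17746963, -0.54642198,  0.23047887]), 'orientation': array([-3.10146296e+00, -4.90596140e-01, -1.62164470e-04]), 'wrist_force': array([-0.11858183,  0.15635372,  0.91157656]), 'ft_torque': array([-0.05239464, -0.03344979, -0.00774778]), 'grip_width': 0.08537807056000891}
```

View pics/top0.png

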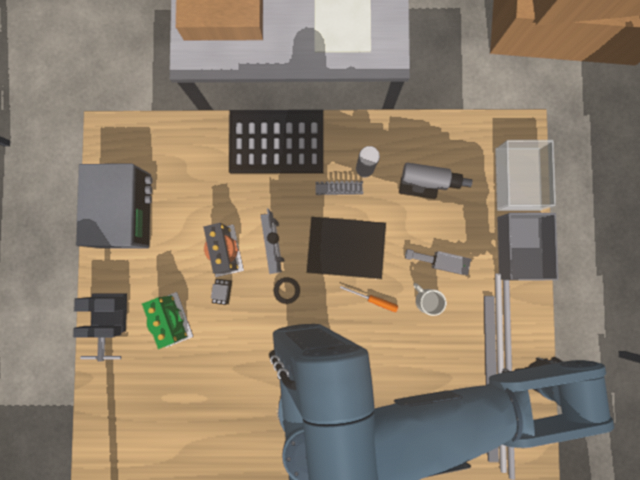

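View pics/scene0.png

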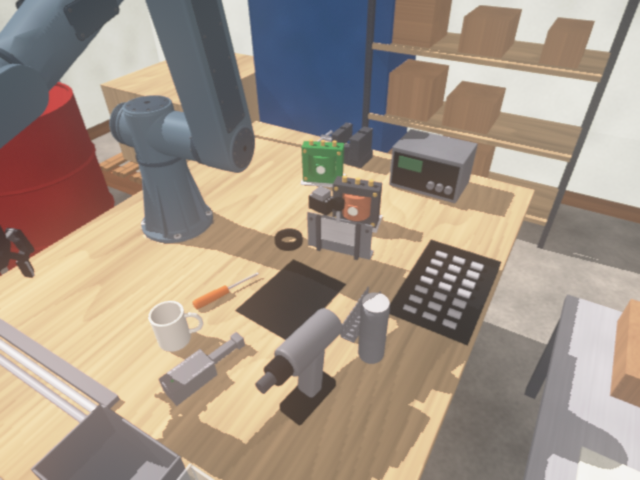

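The top view shows the guard at about (273,242), the transformer at (222,248), the mat at (347,247), and the dock at (450,262) with the wand pointing left (+y). In the scene view the guard is at (340,230), with the knob in front of it and the sticker at (352,210). Next I'll measure.

```bash
sed -i "s/np.array(s\['rotation'\])/R.from_rotvec(s['rotation']).as_matrix()/" h.py
python3 - <<'E'
from h import *
def rect(P,m,name):
    q=P[m]; 
    if len(q)<4: print(name,len(q)); return
    r=cv2.minAreaRect(q[:,:2].astype(np.float32)*1000)
    print(name,len(q),'mean',q.mean(0).round(4),'rect',np.round(r[0],1),np.round(r[1],1),round(r[2],1),'z',np.percentile(q[:,2],[2,50,98]).round(3))
out=[]
for n in('top','scene'):
    s=dict(np.load(n+'0.npz')); P=cloud(s); im=s['image'].astype(int); Z=P[...,2]; v,u=np.mgrid[:480,:640]
    print(n,foc(s))
    box=lambda a,b,c,d:(u>=a)&(u<b)&(v>=c)&(v<d)
    g=im.sum(-1)
    if n=='top':
        rect(P,box(300,395,210,285)&(g<120)&(abs(Z)<.02),'mat')
        rect(P,box(430,480,235,285)&(Z>.035)&(Z<.06),'docktop')
        rect(P,box(395,480,235,285)&(Z>.013)&(Z<.034),'wand')
        rect(P,box(258,290,205,280)&(Z>.10)&(Z<.135),'guardtop')
        rect(P,box(258,290,205,280)&(Z>.140),'knob')
        rect(P,box(195,250,215,280)&(Z>.10),'transf')
        rect(P,box(258,300,205,280)&(Z>.03),'guardall')
    else:
        rect(P,box(300,380,180,225)&(g>480)&(Z>.04)&(Z<.1),'sticker?')
        rect(P,box(303,335,180,215)&(g<150)&(Z>.12)&(Z<.2),'knob')
    c=[im[225:275,400:480],im[200:285,190:290]] if n=='top' else [im[170:265,295:390],im[325:405,155:255]]
    out+= [cv2.resize(x.astype(np.uint8)[...,::-1],(400,300),interpolation=cv2.INTER_NEAREST) for x in c]
cv2.imwrite('pics/crops.png',np.vstack([np.hstack(out[:2]),np.hstack(out[2:])]))
E
```

```text
top 484.81380855322095
mat 0
docktop 593 mean [ 0.451  -0.4245  0.0458] rect [ 452.3 -420.5] [115.5  52.4] 77.2 z [0.038 0.046 0.053]
wand 207 mean [ 0.4667 -0.3394  0.0284] rect [ 459.4 -380.9] [197.7  49. ] 70.9 z [0.015 0.03  0.034]
guardtop 205 mean [0.5149 0.1152 0.1156] rect [518.3 113.1] [189.2  19. ] 9.0 z [0.102 0.117 0.123]
knob 138 mean [0.5079 0.0951 0.3217] rect [466.6  45.9] [197.8  31.7] 51.4 z [0.165 0.186 1.534]
transf 1147 mean [0.4923 0.2704 0.1521] rect [438.1 161. ] [382.6 137.4] 64.3 z [0.108 0.139 0.159]
guardall 462 mean [0.5137 0.1085 0.1647] rect [479.6  85.3] [261.7 105.3] 41.8 z [0.038 0.117 1.534]
scene 447.4761612850695
sticker? 183 mean [0.423  0.2525 0.0728] rect [413.1 198.9] [159.6 218. ] 63.3 z [0.056 0.072 0.096]
knob 0
```

View pics/crops.png

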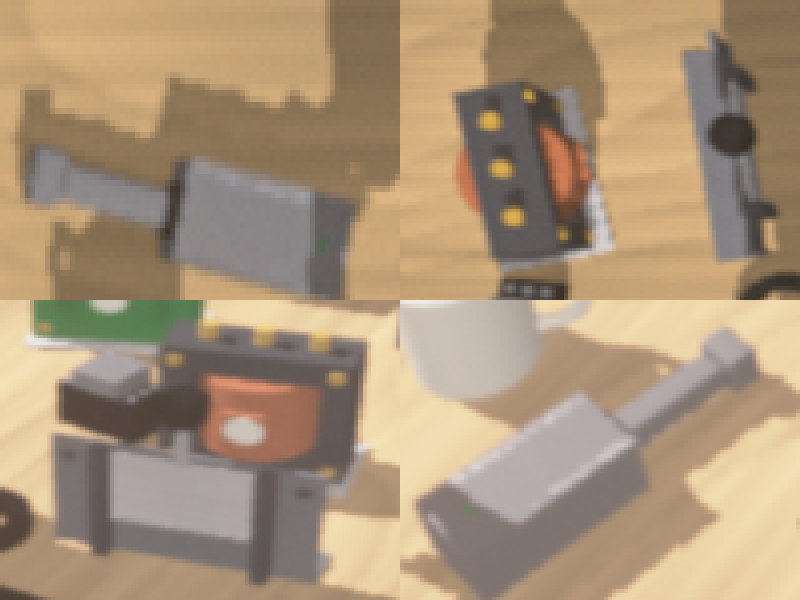

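Crops: the wand is in the dock with its nose to the upper left. The sticker is at about (353,211) in the scene view, and the knob is in front of the guard, with the black contactor just beyond it. Now refining with robust masks.

```bash
cat >> h.py <<'E'
def rect(P,m,name,frac=0.02):
    m=cv2.morphologyEx(m.astype(np.uint8),cv2.MORPH_OPEN,np.ones((2,2),np.uint8))
    n,l,st,_=cv2.connectedComponentsWithStats(m); 
    if n<2: print(name,'none'); return
    i=1+np.argmax(st[1:,4]); q=P[l==i]
    r=cv2.minAreaRect(q[:,:2].astype(np.float32)*1000)
    w,V=np.linalg.eigh(np.cov(q[:,:2].T)); a=np.degrees(np.arctan2(V[1,1],V[0,1]))
    print(name,len(q),'mean',q.mean(0).round(4),'rect',np.round(r[0],1),np.round(r[1],1),round(r[2],1),'pca',round(a,1),'z',np.percentile(q[:,2],[2,50,98]).round(3),'px',st[i])
    return q
E
python3 - <<'E'
from h import *
s=dict(np.load('top0.npz')); P=cloud(s); im=s['image'].astype(int); Z=P[...,2]; v,u=np.mgrid[:480,:640]; g=im.sum(-1)
box=lambda a,b,c,d:(u>=a)&(u<b)&(v>=c)&(v<d)
print(im[247,347],P[247,347])
rect(P,box(295,400,205,290)&(g<170),'mat')
rect(P,box(430,480,235,285)&(Z>.040)&(Z<.052),'docktop')
rect(P,box(400,440,235,275)&(Z>.020)&(Z<.038),'wand')
rect(P,box(258,290,205,280)&(Z>.10)&(Z<.135),'guardtop')
rect(P,box(258,290,225,255)&(Z>.16)&(Z<.2)&(g<200),'knob')
rect(P,box(195,250,215,280)&(Z>.13)&(Z<.155),'transf')
m=(box(258,290,225,255)&(g<150)).astype(np.uint8)
mo=cv2.moments(cv2.morphologyEx(m,cv2.MORPH_OPEN,np.ones((5,5),np.uint8)),True);print('knobray',mo['m00'],ray(s,mo['m10']/mo['m00'],mo['m01']/mo['m00'],.178))
s2=dict(np.load('scene0.npz')); P2=cloud(s2); im2=s2['image'].astype(int)
g2=im2.min(-1); m=box(340,366,200,222)&(g2>140)&(abs(im2[...,0]-im2[...,2])<45)
q=rect(P2,m,'sticker')
k,l,st,c=cv2.connectedComponentsWithStats(m.astype(np.uint8)); i=1+np.argmax(st[1:,4]); print('sticker px',c[i],ray(s2,*c[i],.072))
# coil/core front plane: core face pixels in scene
m=box(330,385,185,230)&(P2[...,2]>.03)&(P2[...,2]<.13)&(P2[...,1]>.17)&(P2[...,1]<.3)
print('shutter/guard front (scene):')
m=box(300,385,200,265)&(P2[...,2]>.02)&(P2[...,2]<.115)&(P2[...,1]<.15)&(P2[...,1]>.05)
rect(P2,m,'guardscene')
rect(P2,box(295,345,185,215)&(P2[...,2]>.14)&(P2[...,2]<.2),'knob scene')
E
```

```text
[57 51 46] [ 0.50303624 -0.10597956  0.00203864]
mat 3792 mean [ 0.5004 -0.0994  0.0107] rect [ 499.4 -105. ] [231.9 174.5] 85.2 pca 89.5 z [-0.004  0.003  0.011] px [ 308  218   77   60 3792]
docktop 528 mean [ 0.4472 -0.4245  0.0601] rect [ 448.8 -269.7] [456.1  69.3] 89.2 pca 89.5 z [0.001 0.046 0.055] px [435 253  37  24 528]
wand 215 mean [ 0.4676 -0.3336  0.0297] rect [ 470.1 -332.8] [92.7 30.3] 76.1 pca 76.4 z [-0.     0.031  0.045] px [406 251  31  15 215]
guardtop 110 mean [0.4648 0.1067 0.0961] rect [464.9 107.9] [85.8 25.9] 6.6 pca -172.8 z [-0.001  0.112  0.122] px [273 245   9  29 110]
knob 92 mean [0.5174 0.1071 0.1737] rect [517.7 108.1] [25.1 27.3] 74.2 pca 177.4 z [-0.     0.186  0.193] px [269 234  11  10  92]
transf 833 mean [0.4904 0.2741 0.1416] rect [490.1 137.1] [357.  144.8] 89.8 pca -163.6 z [0.113 0.14  0.155] px [204 224  28  51 833]Traceback (most recent call last):
  File "<stdin>", line 12, in <module>
ZeroDivisionError: float division by zero
```

Run:
```python
from h import *
s=dict(np.load('top0.npz')); P=cloud(s); im=s['image'].astype(int); Z=P[...,2]; v,u=np.mgrid[:480,:640]; g=im.sum(-1)
Zm=cv2.medianBlur(s['depth'],3)
s['depth']=Zm; P=cloud(s); Z=P[...,2]
box=lambda a,b,c,d:(u>=a)&(u<b)&(v>=c)&(v<d)
def rp(m,z,name):
    "rect of mask pixels cast on plane z"
    m=cv2.morphologyEx(m.astype(np.uint8),cv2.MORPH_CLOSE,np.ones((3,3),np.uint8))
    n,l,st,_=cv2.connectedComponentsWithStats(m);i=1+np.argmax(st[1:,4]);vv,uu=np.where(l==i)
    q=np.array([ray(s,a,b,z)[:2] for a,b in zip(uu,vv)])*1000
    r=cv2.minAreaRect(q.astype(np.float32)); w,V=np.linalg.eigh(np.cov(q.T))
    print(name,len(q),'mean',q.mean(0).round(1),'rect',np.round(r[0],1),np.round(r[1],1),round(r[2],1),'pca',round(np.degrees(np.arctan2(V[1,1],V[0,1]))%180,1))
rp(box(295,400,205,290)&(g<170),.003,'mat')
rp(box(430,480,235,285)&(Z>.036)&(Z<.06),.045,'docktop')
rp(box(400,440,235,275)&(Z>.016)&(Z<.042),.034,'wand')
rp(box(258,276,205,280)&(Z>.09)&(Z<.135),.118,'guardtop')
rp(box(258,290,225,255)&(Z>.15)&(Z<.21),.18,'knob')
rp(box(195,250,215,280)&(Z>.115)&(Z<.17),.14,'transf')
print(im[234:246:2,264:284:2].sum(-1)); print((Z[234:246:2,264:284:2]*1000).astype(int))
s2=dict(np.load('scene0.npz')); s2['depth']=cv2.medianBlur(s2['depth'],3); P2=cloud(s2); im2=s2['image'].astype(int); X,Y,Z2=np.moveaxis(P2,-1,0)
m=box(340,366,200,222)&(im2.min(-1)>140)&(im2[...,0]-im2[...,2]<45)
k,l,st,c=cv2.connectedComponentsWithStats(m.astype(np.uint8)); i=1+np.argmax(st[1:,4]); print('sticker px',c[i],st[i],ray(s2,*c[i],.072),np.median(P2[l==i],0))
def plane(m,name):
    q=P2[m]; c=np.median(q,0)
    for _ in range(4):
        q=q[np.abs((q-c)@n)<.006] if _ else q
        c=q.mean(0); n=np.linalg.svd(q-c)[2][2]
    print(name,len(q),c.round(4),n.round(3),'normal deg',round(np.degrees(np.arctan2(n[1],n[0]))%180,1))
plane(box(318,360,222,245)&(Z2>.02)&(Z2<.115)&(Y<.15),'shutter')
mm=(im2[...,0]-im2[...,2]>60)&box(340,372,195,225)
plane(box(335,382,186,230)&(im2.sum(-1)<250)&(Z2>.02)&(Z2<.13),'core front')
kk=box(295,345,185,215)&(Z2>.145)&(Z2<.2); print('knob2',kk.sum(),np.median(P2[kk],0))
```

```text
mat 3979 mean [ 502.7 -101.5] rect [ 502.4 -101.8] [231.8 174. ] 85.1 pca 85.5
docktop 590 mean [ 450.8 -425.1] rect [ 451. -425.] [105.4  52.6] 77.1 pca 77.6
wand 260 mean [ 469.5 -332.4] rect [ 470.2 -333.1] [102.9  52.2] 78.4 pca 76.8
guardtop 113 mean [569.9 122.7] rect [575.2 121.1] [70.4 21.2] 8.5 pca 13.8
knob 124 mean [518.5 111. ] rect [517.9 110.9] [33.9 31.6] 45.2 pca 59.6
transf 989 mean [493.1 275.3] rect [494.2 273.4] [141.3  72.8] 12.0 pca 13.3
[[387 380 240 157 163 157 160 297 349 348]
 [393 337 173 171 168 171 152 220 352 353]
 [410 321 168 172 173 171 154 179 348 350]
 [446 345 199 166 169 161 145 214 352 356]
 [472 389 333 204 171 157 179 299 360 352]
 [491 386 389 373 311 290 355 317 341 346]]
[[  2   1 184 188 187 186 182   2   2   2]
 [  3   9 186 187 185 186 187 176   3   1]
 [  1 184 187 188 188 187 187 175  -1  -1]
 [  3   8 185 186 187 187 184 165   0  -1]
 [  3   3 184 183 183 184 180   7   0   0]
 [  3   3   4   8 164 117 110  73   0   0]]
sticker px [352.32307692 210.92307692] [348 207  10   9  65] [0.50791495 0.23133812 0.072     ] [0.50802406 0.23054426 0.07245262]
shutter 860 [0.5252 0.1107 0.0754] [ 0.142 -0.989 -0.049] normal deg 98.2
core front 2 [0.4607 0.2478 0.0732] [-0.001 -1.     0.001] normal deg 89.9
knob2 166 [0.52541633 0.10293484 0.17989385]
```

```bash
cat >> h.py <<'E'
def att(phi,tilt=0.):
    "tool down, jaw axis at phi deg; tilt>0 leans the gripper's back away from the wand's nose direction (phi+90)"
    p=np.radians(phi);y=np.array([np.cos(p),np.sin(p),0]);z=np.array([0,0,-1.]);x=np.cross(y,z)
    M=R.from_matrix(np.stack([x,y,z],1))
    return (R.from_rotvec(-y*np.radians(-tilt))*M).as_rotvec()
def say(t=''):
    s=ctrl.sense();print(t,'t',round(s['time_s'],2),'p',s['tcp_pos'].round(4),'F',s['wrist_force'].round(1),'w',round(s['grip_width'],4),'q',s['q'].round(2))
E
python3 - <<'E'
from h import *
s=ctrl.sense(); T=R.from_rotvec(s['orientation'])
w=snap('wrist'); print('cam in tool',T.inv().apply(w['eye']-s['tcp_pos']),'t',s['time_s'])
for tl in(0,15): print(R.from_rotvec(att(11,tl)).as_matrix()[:,2])
a=att(8.5)
for p,o in [((.519,.11,.30),a),((.519,.11,.148),a),((.47,-.342,.006),att(-13)),((.5,-.1,.01),att(11,15)),((.547,.04,.06),att(11,15)),((.547,.04,.06),att(191,-15))]:
    q=ctrl.ik(p,o); print(None if q is None else np.round(q,2))
ctrl.move_ptp((.519,.110,.26),a); ctrl.grip(.07,50)
w=snap('wrist','w1.png'); say()
E
```

```text
cam in tool [ 0.07133408 -0.00046169 -0.14315391] t 0.1
[ 9.44967576e-17 -7.78971156e-17 -1.00000000e+00]
[-0.049385    0.25406381 -0.96592583]
[-0.02  0.03  1.63 -0.    1.48 -0.16]
[-0.02  0.17  1.79 -0.    1.17 -0.16]
[-0.83  0.49  1.72 -0.    0.93 -0.61]
[-0.55  0.44  1.81  0.22  1.08 -0.87]
[-0.28  0.39  1.76  0.26  1.13 -0.6 ]
[-0.28  0.39  1.76  0.26  1.13  2.54]
 t 3.12 p [0.519  0.1098 0.26  ] F [ 0.4 -0.2  0.1] w 0.0698 q [-0.02  0.06  1.69 -0.    1.4  -0.16]
```

View pics/w1.png

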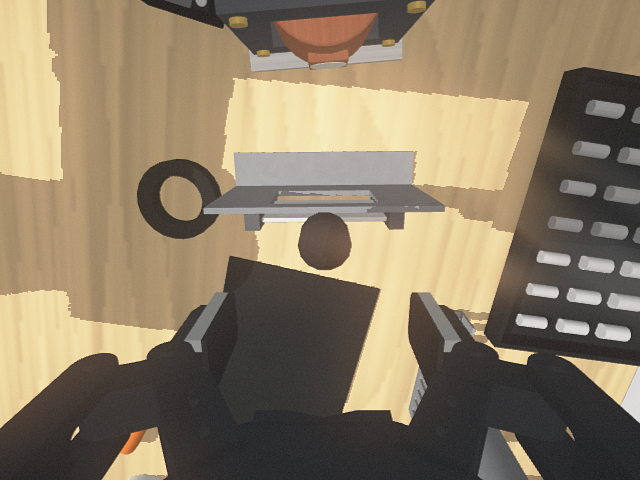

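Wrist view: knob at (325,240), guard level at about v=211, transformer foot edge from (250,70) to (402,58), so it sits about 4–5° beyond the guard's angle. Checking the knob ray, then grasping and pulling.

Run:
```python
from h import *
w=snap('wrist')
im=w['image'].astype(int); v,u=np.mgrid[:480,:640]
m=((u>290)&(u<360)&(v>205)&(v<275)&(im.sum(-1)<150)).astype(np.uint8); m=cv2.morphologyEx(m,cv2.MORPH_OPEN,np.ones((9,9),np.uint8))
c,r=cv2.minEnclosingCircle(np.argwhere(m)[:,::-1].astype(np.float32)); k=ray(w,*c,.178); print(c,r,k)
print('sticker top',ray(w,330,64,.087),'foot edge',ray(w,250,70,.004),ray(w,402,58,.004),'guard',ray(w,205,212,.118),ray(w,443,210,.118))
k[:2]=np.clip(k[:2],[.509,.10],[.529,.12]); a=att(8.5)
ctrl.line_to((k[0],k[1],.150),a,.12); ctrl.grip(.02,60); say('gripped')
ctrl.line_to((k[0],k[1],.150+.0685),None,.06); say('up')
s=snap('scene','s1.png')
```

```text
(0.0, 0.0) 0.0 [0.32763917 0.22059413 0.178     ]
sticker top [0.50662669 0.22927598 0.087     ] foot edge [0.42853642 0.22478282 0.004     ] [0.57584147 0.25763075 0.004     ] guard [0.42537679 0.10425109 0.118     ] [0.61096367 0.13335844 0.118     ]
gripped t 4.68 p [0.5185 0.1211 0.1546] F [27.   7.2 -5.1] w 0.032 q [ 0.    0.15  1.8   0.    1.16 -0.14]
up t 5.97 p [0.518  0.1211 0.2175] F [ 48.8   8.  -39. ] w 0.0318 q [ 0.    0.08  1.75  0.    1.29 -0.14]
```

View pics/s1.png

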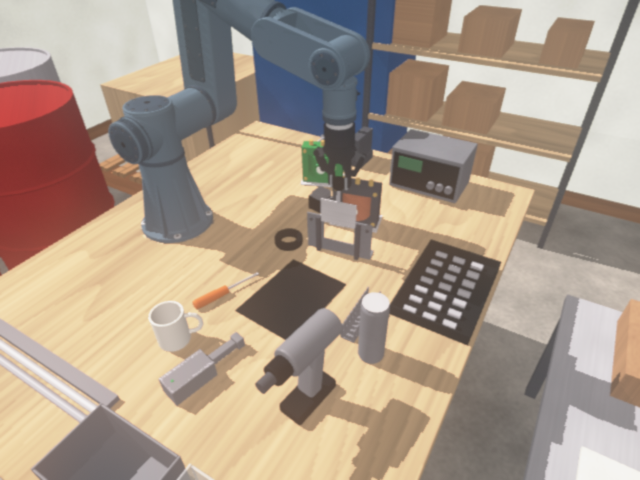

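The shutter is up. My circle mask failed, so the clipped fallback put the grasp about 10 mm off, which caused the side load. Releasing, backing off, and measuring the knob.

Run:
```python
from h import *
p=ctrl.sense()['tcp_pos']; ctrl.grip(.08); say('rel')
ctrl.line_to((p[0],p[1]-.0,.30),None,.15)
w=snap('wrist'); im=w['image'].astype(int); v,u=np.mgrid[:480,:640]
m=((u>270)&(u<460)&(v>150)&(v<320)&(im.sum(-1)<220)).astype(np.uint8); m=cv2.morphologyEx(m,cv2.MORPH_OPEN,np.ones((9,9),np.uint8))
n,l,st,c=cv2.connectedComponentsWithStats(m); print(st[1:],c[1:])
D=cloud({**w,'depth':cv2.medianBlur(w['depth'],5)})
for i in range(1,n):
    print(ray(w,*c[i],.246),np.median(D[l==i],0))
cv2.imwrite('pics/w2.png',w['image'][...,::-1])
say()
```

```text
rel t 6.55 p [0.5089 0.12   0.2188] F [-0.4 -0.4 -0.1] w 0.0799 q [ 0.    0.08  1.75 -0.    1.32 -0.14]
[[ 271  251   82   69 4514]
 [ 425  306   17   14  217]] [[308.87638458 289.67124502]
 [432.49308756 313.02764977]]
[0.51147092 0.10235016 0.246     ] [0.51209377 0.01360806 0.00395187]
[0.58572098 0.09822329 0.246     ] [0.55516814 0.13454154 0.32084503]
 t 7.3 p [0.5172 0.1211 0.2986] F [ 0.2 -0.4  0.1] w 0.0797 q [ 0.01  0.03  1.63  0.    1.48 -0.14]
```

View pics/w2.png

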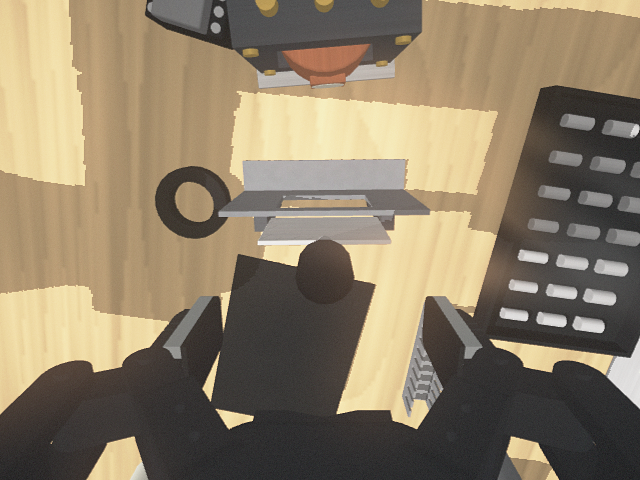

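Wrist view: the knob is up at (325,272) and the shutter plate stands above the window. Checking its height, then moving to the wand.

Run:
```python
from h import *
w=snap('wrist'); D=cloud({**w,'depth':cv2.medianBlur(w['depth'],5)})
print('knob',np.median(D[262:282,315:335].reshape(-1,3),0),ray(w,325,272,.248))
print('window rim L/R',ray(w,281,207,.104),ray(w,369,207,.104),'guard',ray(w,219,215,.118),ray(w,429,214,.118))
d=np.array([np.cos(np.radians(77.2)),np.sin(np.radians(77.2))])
n=np.array([.4510,-.425])+d*(52+33); print('neck',n)
a=att(-12.8)
ctrl.grip(.06,80)
ctrl.move_ptp((*n,.16),a)
w=snap('wrist','w3.png'); say()
```

```text
knob [0.51809003 0.11688108 0.25054632] [0.51856835 0.11558572 0.248     ]
window rim L/R [0.47772037 0.11650361 0.104     ] [0.5588357  0.12858917 0.104     ] guard [0.4245704  0.10415874 0.118     ] [0.61107662 0.13288491 0.118     ]
neck [19.2826223  82.46269512]Traceback (most recent call last):
  File "<stdin>", line 9, in <module>
bench.Unreachable: the arm cannot take that pose within its joint ranges
```

The shutter is fully open (knob top at 0.25 m). That failure was just a mm/m slip.

Run:
```python
from h import *
d=np.array([np.cos(np.radians(77.2)),np.sin(np.radians(77.2))])
n=np.array([.4510,-.425])+d*(.052+.033); print('neck',n)
ctrl.grip(.06,80)
ctrl.move_ptp((*n,.16),att(-12.8))
w=snap('wrist','w3.png'); say()
```

```text
neck [ 0.46983162 -0.3421123 ]
 t 9.72 p [ 0.4706 -0.3412  0.1605] F [0.1 0.7 0.7] w 0.0601 q [-0.83  0.27  1.66  0.    1.22 -0.61]
```

View pics/w3.png

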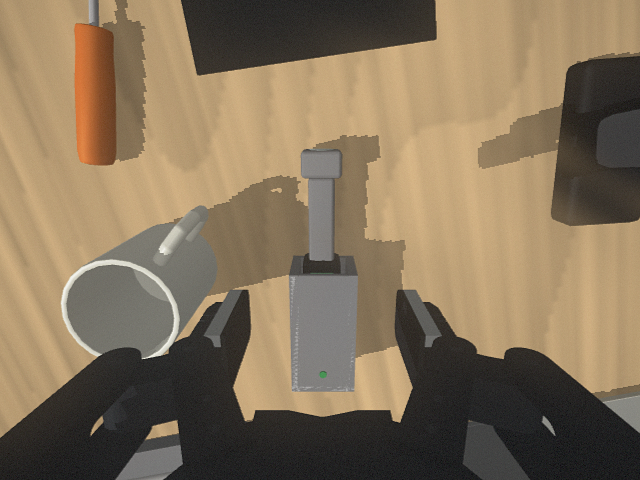

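Wrist view: the wand is straight along the picture's vertical, with the nose at (321,163) and the neck from v≈180 to 255 at u≈321. The mug is at left, (121,310).

Run:
```python
from h import *
w=snap('wrist'); 
tip=ray(w,321,150.5,.034); nk=ray(w,320.5,220,.030); print('tip',tip,'neck',nk,'hb',ray(w,321,258,.034),'mug right rim',ray(w,180,310,.09))
d=np.array([np.cos(np.radians(77.2)),np.sin(np.radians(77.2))])
n=tip[:2]-d*.053; print('neck from tip',n, 'dist',np.linalg.norm(n-nk[:2]))
assert np.linalg.norm(n-nk[:2])<.012 and np.linalg.norm(n-[.4698,-.3421])<.02
ctrl.line_to((*n,.05),att(-12.8),.15)
ctrl.line_to((*n,.006),None,.08,guard=15); say('down')
ctrl.grip(.005,80); say('grip')
p=ctrl.sense()['tcp_pos']
ctrl.line_to((*(n+d*.002),.0075),None,.05); say('lift')
ctrl.line_to((*(n+d*.125),.0075),None,.10,guard=25); say('out')
snap('wrist','w4.png')
```

```text
tip [ 0.48134266 -0.28603133  0.034     ] neck [ 0.46944247 -0.33661815  0.03      ] hb [ 0.46332314 -0.36529561  0.034     ] mug right rim [ 0.37194654 -0.36013466  0.09      ]
neck from tip [ 0.46960059 -0.33771425] dist 0.0011074418051944545
down t 11.36 p [ 0.4696 -0.3377  0.0058] F [-0.1 -0.4 -0.5] w 0.0601 q [-0.83  0.49  1.72 -0.    0.93 -0.61]
grip t 11.81 p [ 0.47   -0.3381  0.0067] F [0.4 0.7 4.5] w 0.0185 q [-0.83  0.49  1.72  0.    0.93 -0.61]
lift t 12.06 p [ 0.4697 -0.3352  0.0071] F [ 0.3  0.2 -2. ] w 0.0188 q [-0.83  0.48  1.73  0.    0.93 -0.6 ]
out t 13.44 p [ 0.4973 -0.2165  0.0076] F [ 0.5  1.2 -2. ] w 0.0189 q [-0.63  0.42  1.82 -0.    0.9  -0.41]
```

View pics/w4.png

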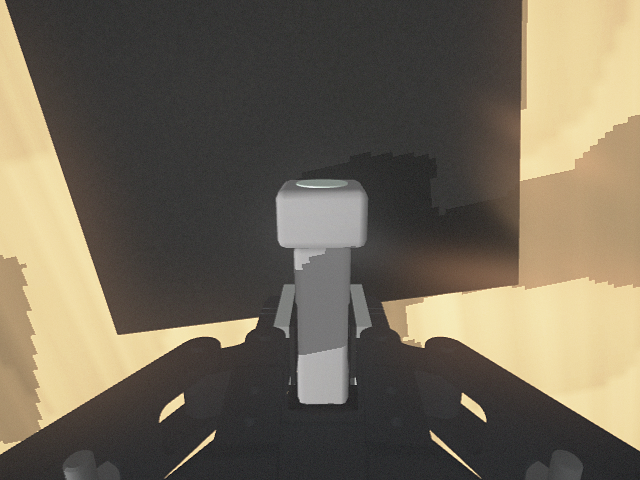

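The wand came out cleanly and is held by the neck. Lifting, turning to about 102°, and laying it on the mat.

Run:
```python
from h import *
p=ctrl.sense()['tcp_pos']
ctrl.line_to((p[0],p[1],.05),None,.1)
e=np.array([np.cos(np.radians(102)),np.sin(np.radians(102))])
t=np.array([.503,-.105])+.037*e
ctrl.line_to((*t,.05),att(12),.15); say('over')
print(ctrl.line_to((*t,.012),None,.08,guard=6)); say()
print(ctrl.line_to((*t,.0035),None,.02,guard=4)); say('placed')
ctrl.grip(.05); 
ctrl.line_to((*t,.10),None,.15); ctrl.line_to((*(t-.05*e),.18),att(12),.2); say()
snap('wrist','w5.png')
```

```text
over t 15.2 p [ 0.4955 -0.0694  0.0501] F [ 0.2  0.4 -1.3] w 0.0184 q [-0.38  0.27  1.92 -0.    0.95 -0.59]
False
 t 15.82 p [ 0.4952 -0.0689  0.0118] F [ 0.1 -0.4 -1.7] w 0.0187 q [-0.38  0.34  1.93  0.    0.87 -0.59]
True
placed t 16.27 p [ 0.4954 -0.0688  0.0039] F [ 0.9 -0.6  4.5] w 0.0183 q [-0.38  0.36  1.93 -0.    0.86 -0.59]
 t 18.1 p [ 0.5047 -0.1171  0.1785] F [0.5 0.3 0.1] w 0.05 q [-0.46  0.11  1.8   0.    1.23 -0.67]
```

View pics/w5.png

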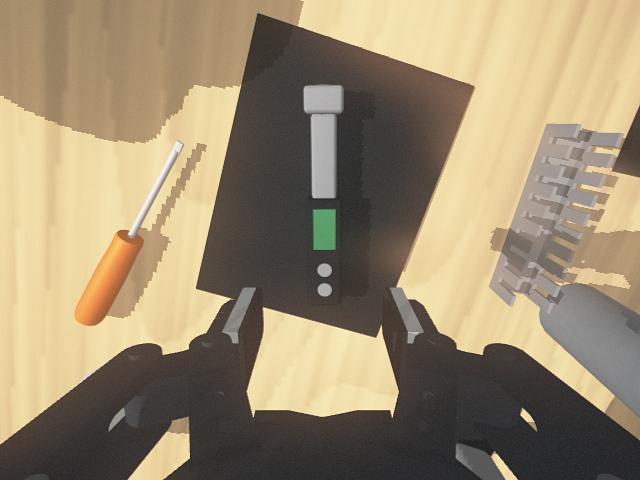

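The wand lies flat on the mat: nose tip (323,86), tail (325,303). Now the handle grasp, tilted 12° so the gripper leans away from the guard, with the camera to the rear.

Run:
```python
from h import *
w=snap('wrist'); tip=ray(w,323.3,86,.031)[:2]; tail=ray(w,325,303,.031)[:2]
D=tip-tail; th=np.degrees(np.arctan2(D[1],D[0])); print(tip,tail,np.linalg.norm(D),th)
assert abs(th-102)<4
e=D/np.linalg.norm(D); G=tip-e*.145
ph=th+90; A=att(ph,-12); z=R.from_rotvec(A).as_matrix()[:,2]; print('z',z)
t=G+.019*z[:2]
ctrl.move_ptp((*t,.12),A); say('above')
ctrl.line_to((*t,.04),None,.12); print(ctrl.line_to((*t,.0085),None,.05,guard=12)); say('down')
ctrl.grip(.01,100); say('grip')
p=ctrl.sense()['tcp_pos']
np.save('pick.npy',np.r_[tip,th,p]); 
ctrl.line_to((p[0],p[1],p[2]+.055),None,.1); say('up')
snap('scene','s2.png');
```

```text
[ 0.48281496 -0.01718168] [ 0.52059141 -0.187822  ] 0.17477179208176896 102.48284489142061
z [-0.04493955  0.20299682 -0.9781476 ]
above t 20.68 p [ 0.5133 -0.1548  0.12  ] F [ 0.6 -0.4 -0.1] w 0.0499 q [-0.6   0.31  1.71  0.15  1.28  2.27]
False
down t 22.28 p [ 0.5134 -0.155   0.0085] F [-0.2  0.   0.4] w 0.0502 q [-0.6   0.48  1.74  0.16  1.08  2.23]
grip t 22.6 p [ 0.5139 -0.1553  0.0093] F [ 0.3 -0.5  4.7] w 0.0283 q [-0.6   0.48  1.74  0.16  1.08  2.23]
up t 23.31 p [ 0.5135 -0.155   0.0639] F [ 0.  -0.3 -1.5] w 0.0283 q [-0.6   0.39  1.73  0.15  1.18  2.25]
```

View pics/s2.png

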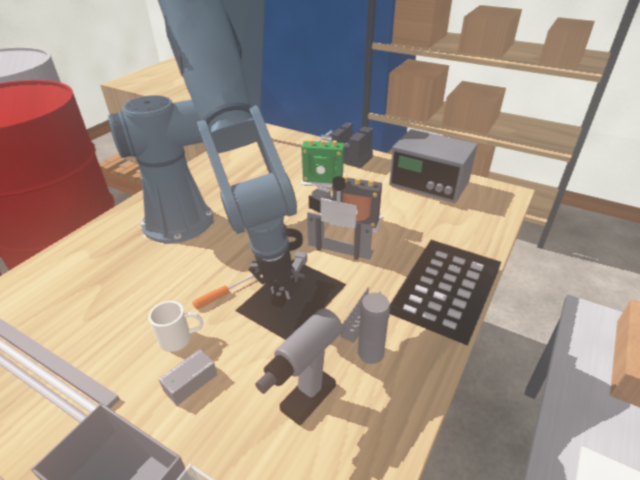

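The wand is held by the handle, though the nose is hidden in this view. Going to the pre-pose in line with the window and checking nose height and position numerically from the top camera.

```bash
cat > pose.py <<'E'
from h import *
k=np.load('pick.npy'); tip0=k[:2]; th0=k[2]; p0=k[3:5]; spot=np.array([.5075,.230])
TH=102.
def tcp_for(lens,th=TH):
    c=R.from_euler('z',th-th0,degrees=True).as_matrix()[:2,:2]; return lens+c@(p0-tip0)
e=np.array([np.cos(np.radians(TH)),np.sin(np.radians(TH))]); A=att(TH+90,-12)
E
python3 - <<'E'
from pose import *
L=spot-e*(.062+.115); t=tcp_for(L); print('lens plan',L,'tcp',t)
ctrl.line_to((*t,.064),A,.12); ctrl.wait(.2); say()
s=snap('top'); s['depth']=cv2.medianBlur(s['depth'],3); P=cloud(s); X,Y,Z=np.moveaxis(P,-1,0)
for a,b in((-.003,-.018),(-.025,-.045),(-.055,-.08)):
    al=(X-L[0])*e[0]+(Y-L[1])*e[1]; la=-(X-L[0])*e[1]+(Y-L[1])*e[0]
    m=(al<a)&(al>b)&(abs(la)<.04)&(Z>.04)&(Z<.13); q=P[m]; print(a,m.sum(),'z',np.percentile(Z[m],[10,50,90]).round(4) if m.any() else '', 'lat',np.median(la[m]).round(4) if m.any() else '', 'al max')
m=(abs(la)<.03)&(al>-.06)&(al<.03)&(Z>.06)&(Z<.11); print('along ext',np.percentile(al[m],[1,50,98,100]).round(4),m.sum())
w=snap('scene'); cv2.imwrite('pics/s3.png',cv2.resize(w['image'][150:290,230:400,::-1],(800,600),interpolation=cv2.INTER_CUBIC))
E
```

```text
lens plan [0.54430037 0.05686787] tcp [ 0.57419848 -0.08147221]
 t 24.5 p [ 0.5739 -0.0821  0.064 ] F [-0.3 -0.3 -2.2] w 0.0281 q [-0.44  0.45  1.64  0.18  1.18  2.41]
-0.003 51 z [0.0814 0.0849 0.0874] lat 0.0014 al max
-0.025 48 z [0.0768 0.0807 0.0825] lat 0.0006 al max
-0.055 59 z [0.0773 0.0817 0.0834] lat 0.0016 al max
along ext [-0.0594 -0.0258 -0.001   0.0005] 162
```

View pics/s3.png

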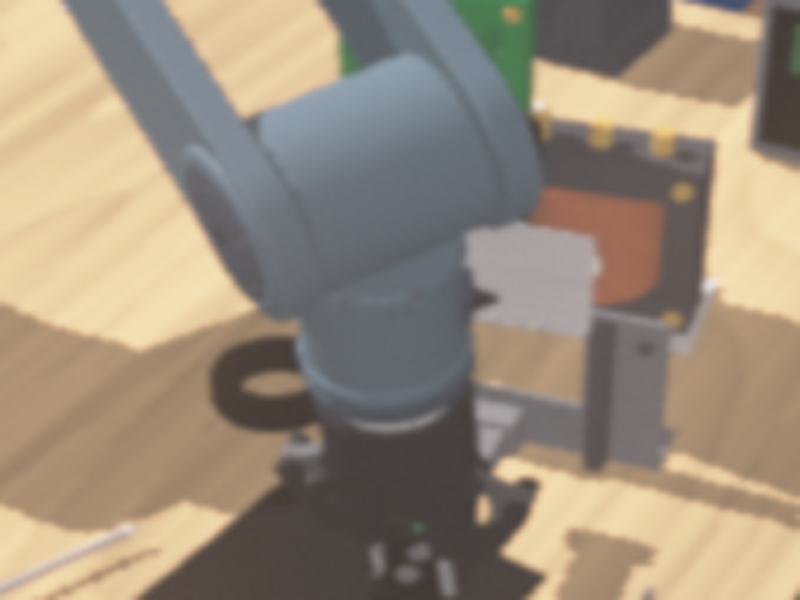

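Level (nose top 0.085, neck top 0.081 against the expected 0.086/0.082) and 1 mm off laterally. The crop shows the arm over the open window with the wrist clear of the plate. Going in.

Run:
```python
from pose import *
n=np.array([e[1],-e[0]])*.001   # 1 mm to the right
T=lambda d:tcp_for(spot-e*d+n)
h=.0645
print(ctrl.line_to((*T(.062),h),A,.07,guard=10)); say('in')
s=snap('scene'); s['depth']=cv2.medianBlur(s['depth'],3);P=cloud(s); L=spot-e*.062
X,Y,Z=np.moveaxis(P,-1,0); al=(X-L[0])*e[0]+(Y-L[1])*e[1]; la=-(X-L[0])*e[1]+(Y-L[1])*e[0]
im=s['image'].astype(int)
m=(abs(la)<.025)&(al>-.03)&(al<.02)&(Z>.055)&(Z<.1); print('nose seen',m.sum(),np.percentile(P[m],[5,50,95],axis=0).round(3) if m.any() else '', np.percentile(al[m],[50,98]) if m.any() else '')
ctrl.wait(2.5); say('held')
print(ctrl.line_to((*T(.062+.125),h),None,.1,guard=15)); say('out')
```

```text
False
in t 26.39 p [0.5514 0.0309 0.0645] F [-0.1  0.4 -2.3] w 0.0284 q [-0.27  0.38  1.75  0.21  1.12  2.56]
nose seen 14 [[0.538 0.147 0.058]
 [0.541 0.154 0.068]
 [0.543 0.159 0.079]] [-0.01871499 -0.01502658]
held t 28.94 p [0.5513 0.0312 0.0645] F [-0.2 -0.5 -2.3] w 0.0283 q [-0.27  0.38  1.75  0.21  1.12  2.56]
False
out t 30.34 p [ 0.5771 -0.0903  0.0644] F [-0.4 -0.2 -2.3] w 0.028 q [-0.45  0.46  1.63  0.18  1.19  2.4 ]
```

In the window, the depth sample of the nose's side agreed with the plan. Now laying it back at the pick spot and pushing the knob down with closed fingers.

Run:
```python
from pose import *
p=k[3:6]; A0=att(th0+90,-12)
ctrl.line_to((p[0],p[1],.064),A0,.15)
print(ctrl.line_to((p[0],p[1],.018),None,.1,guard=6)); print(ctrl.line_to((p[0],p[1],.0075),None,.02,guard=4)); say('laid')
ctrl.grip(.05); ctrl.wait(.1)
ctrl.line_to((p[0],p[1],.10),None,.15)
ctrl.line_to((p[0],p[1],.32),att(191),.25)
ctrl.grip(0.0,40)
K=(.518,.116)
ctrl.move_ptp((*K,.32),att(188.5)); say('over knob')
print(ctrl.line_to((*K,.262),None,.15,guard=10)); say()
print(ctrl.line_to((*K,.176),None,.04,guard=30)); say('pushed')
```

```text
False
True
laid t 32.17 p [ 0.5141 -0.1555  0.0093] F [-1.  -0.3  4.9] w 0.0281 q [-0.6   0.48  1.74  0.16  1.08  2.23]
over knob t 36.0 p [0.5182 0.1152 0.32  ] F [ 0.2  0.6 -1.3] w -0.0001 q [-0.    0.02  1.6  -0.    1.52  2.99]
False
 t 36.53 p [0.5184 0.1152 0.2624] F [ 0.4 -0.6  1.8] w 0.0 q [-0.    0.06  1.68 -0.    1.4   2.99]
True
pushed t 38.53 p [0.5182 0.1161 0.18  ] F [-2.4 -0.8  6.1] w 0.0002 q [-0.    0.14  1.77 -0.    1.24  2.99]
```

The push stopped at TCP z = 0.180 m, which is the home height of the knob's top. Retracting and checking.

Run:
```python
from h import *
ctrl.line_to((.518,.116,.28),None,.15)
w=snap('wrist'); D=cloud({**w,'depth':cv2.medianBlur(w['depth'],5)}); X,Y,Z=np.moveaxis(D,-1,0)
m=(np.hypot(X-.518,Y-.116)<.012)&(Z>.15)&(Z<.26); print('knob top',np.median(Z[m]),m.sum())
ctrl.line_to((.40,.0,.36),None,.25)
s=snap('top'); say()
s0=dict(np.load('top0.npz')); a=s['image'][110:340,180:490]; b=s0['image'][110:340,180:490]
cv2.imwrite('pics/fin.png',cv2.resize(np.vstack([a,b])[...,::-1],(400*1,594)) if 0 else np.hstack([cv2.resize(x[...,::-1],(400,300)) for x in(b,a)]))
P=cloud({**s,'depth':cv2.medianBlur(s['depth'],3)}); X,Y,Z=np.moveaxis(P,-1,0)
e=np.array([np.cos(np.radians(102.5)),np.sin(np.radians(102.5))]); al=(X-.4828)*e[0]+(Y+.0172)*e[1]; la=-(X-.4828)*e[1]+(Y+.0172)*e[0]
for lo,hi in((-.018,-.003),(-.075,-.03),(-.17,-.1)):
    q=(al>lo)&(al<hi)&(abs(la)<.008); print('wand top z',np.median(Z[q]).round(4),q.sum())
```

```text
knob top 0.18053741572870627 881
 t 40.33 p [0.4001 0.0005 0.359 ] F [-0.3  0.7 -0.5] w -0.0001 q [-0.3  -0.32  1.82  0.    1.64  2.69]
wand top z 0.0308 24
wand top z 0.0268 74
wand top z 0.0319 116
```

View pics/fin.png

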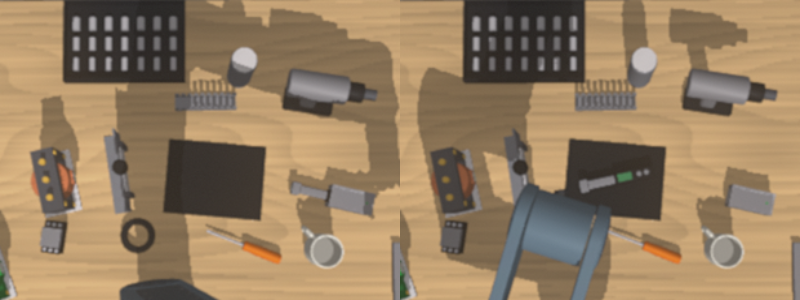

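The wand is flat on the mat (top surfaces at 31/27/32 mm against the expected 31/27/31), the knob is home (top at 0.1805 m), and the visible bystanders haven't moved.

```bash
python3 -c "
from h import *
ctrl.job_done(); say()"
```

```text
the job is handed in; nothing more can be done
the job is handed in; nothing more can be done
```

I did every step and handed the job in at about 40 s of the 69 s allowed; the interface gives no verdict.

**What I did:** I raised the shutter and drew the wand out by its neck. I laid it on the mat and took it again by the handle. I held it in the window for 2.5 s with the lens planned at 62 mm from the sticker, then laid it back on the mat and pushed the knob down.

**Last checks:**
- **Shutter:** the knob's top measured 0.2505 m when open, about 70 mm of travel, and 0.1805 m at the end, which is home.
- **Aim:** I checked the wand's position, level and reach by depth just before the window and again inside it, and they agreed with the plan to 1–2 mm. The sticker's position came from two camera views that agreed to about 2 mm. I did not see the aim itself in a picture, because the arm blocked the view.
- **Wand at the end:** it lies flat on the mat and is released, with heights within 1 mm of those expected.
- **Bystanders:** the ones visible in the final picture look unmoved. The arm hides the tape roll there, so I did not confirm it.

**What went wrong:**
- **Knob grasp:** my mask for finding the knob failed, so the first grasp was about 10 mm off centre. That put up to about 50 N of side force on the wrist while the shutter rose, below the 120 N limit. Opening the gripper cleared it.
- **Target position:** a millimetre/metre slip produced one unreachable target, which was refused, so the arm did not move.

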